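# Set the slicing guide's stop in its hidden index notch

## Task

Take the slice-thickness stop out of its parking block, put its foot into the channel of the slicing guide through the wide opening at one end, and draw it gently along the channel, pressing down only lightly, until the foot drops into the notch hidden in the channel floor. Stop there, see that its flange is flat down on the guide, and let go; do not force it, and leave the glass, the spice jar and the bowl alone.

Things in the scene. Friction and masses are not known exactly. Their poses are not given: they have to be found in the camera images.
- stop: Loose slice-thickness stop, 0.2 kg (+-30%), starts standing in the parking block, flange on its top. Origin: centre of the foot's underside; z up. Metal foot 20 (x) x 16 (y) x 10 mm high; neck 8 x 12 mm from z = 10 to 27; flat metal flange 60 (x) x 44 (y) mm, z = 27 to 33; pale wooden fence plate 70 (x) x 14 (y) mm, z = 33 to 88. A half turn about z makes no difference.
- stop_grip (a point): Point to grip on the stop: middle of its fence plate, 62 mm above the foot's underside, 29 mm above the flange. Grip across the plate's 14 mm (along y). Axes as the stop's.
- stand: Fixed wooden parking block 84 x 76 x 34 mm with a vertical pocket 26 (x) x 24 (y) mm through its middle, in which the stop stands at the start. Origin: centre of the underside.
- guide: Fixed wooden slicing board 130 (x) x 320 (y) x 34 mm high with a metal channel along its middle line (along y), 24 mm wide inside, floor 15 mm above the worktop. Metal lips, z = 29 to 34, cover it from y = -116 to +150 and leave a 13 mm slit for the stop's neck; the foot runs under them with 4 mm of play up and down. Origin: centre of the underside. A force of stop on guide above 30 N is forcing.
- entry (a point): Middle of the channel's wide opening (24 mm wide in x, 34 mm long in y), where the foot goes in from above. At the height of the guide's top, 133 mm from the guide's origin along its -y. Axes as the guide's. From here the stop is drawn towards the guide's +y.
- glass: Bystander: clear drinking glass, 81 mm wide, 93 mm high, loose. Origin: centre of the underside. Leave it alone.
- spice_jar: Bystander: small spice jar with a dark cap, 41 mm wide, 105 mm high, loose. Origin: centre of the underside. Leave it alone.
- bowl: Bystander: small round bowl, green outside, 120 mm wide, 61 mm high, loose. Origin: centre of the underside. Leave it alone.
- slit_mid (a point): Middle of the slit, at the guide's top, above the guide's origin. The floor below has one square-edged notch, 20 mm long (y), 12 mm deep, hidden within 45 mm of here to either side; its place is not measured. Foot on the floor: the flange stands 8 mm clear of the guide. Foot in the notch: flange flat on the guide, stop origin 7 mm above the guide's, and it cannot slide on. All is rigid.
Things that resemble listed ones, but are neither listed nor needed, are in the scene too. What is shaped like the stop but black or yellow is not meant.

How it is judged:
On the way, in this order (a step that is already met when the one before it is completed fails the run):
1. the stop's foot is in the channel, through the wide opening (foot's underside less than 25 mm above the guide's underside) (z of stop in the frame of guide below 0.025 m and x of stop in the frame of guide between -0.006 and 0.006 m and y of stop in the frame of guide between -0.15 and -0.1 m), for 0.05 s.
2. the foot has dropped into the notch, flange down on the guide (z of stop in the frame of guide below 0.0095 m and y of stop in the frame of guide between -0.06 and 0.06 m and x of stop in the frame of guide between -0.006 and 0.006 m), for 0.2 s.
At the end, for the whole second after the job is handed in: The stop stands released and at rest with its foot in the notch: its origin less than 9 mm above the guide's origin (7 mm when flat), within 6 mm of the channel's middle line and within 60 mm of the guide's middle along the channel, tilted less than 0.06 rad (z of stop in the frame of guide below 0.009 m and y of stop in the frame of guide between -0.06 and 0.06 m and x of stop in the frame of guide between -0.006 and 0.006 m and angle between stop's own z axis and vertical below 0.06 rad and linear speed of stop below 0.02 m/s); the robot touches nothing.
It fails at once if the stop was forced: more than 30 N between stop and guide (contact force between stop and guide above 30 N).
It fails at once if the glass was moved more than 20 mm or tipped (distance of glass from where it was at the start of the episode above 0.02 m or angle between glass's own z axis and vertical above 0.3 rad).
It fails at once if the spice jar was moved more than 20 mm or tipped (distance of spice_jar from where it was at the start of the episode above 0.02 m or angle between spice_jar's own z axis and vertical above 0.3 rad).
It fails at once if the bowl was moved more than 20 mm or tipped (distance of bowl from where it was at the start of the episode above 0.02 m or angle between bowl's own z axis and vertical above 0.3 rad).
It also fails if it takes over 72 s, if anything falls off the work surface, if the arm or the gripper's body presses on something with over 40 N, if the wrist force passes 120 N, or if a joint passes its speed limit or range.

## Robot

A 7-joint arm with a two-finger parallel gripper is mounted at the origin on a cart in front of the work surface, level with it; the furniture and walls round the work are solid. World frame = base frame: x ahead of the robot, y to its left, z up, the work surface at z = 0. Lengths are in m, angles in rad, forces in N, time in s.
With the tool pointing down it reaches from about 0.4 to 0.85 m from the base axis. Payload 10.4 kg.
Tool frame: the origin (TCP) lies on the centre line of the jaws, within the pads' length; the fingertips stand 8 mm ahead of it and the grasp point (between the pads) lies 11 mm behind it (r.finger_overhang is the distance from the TCP to the fingertips, in m); z points along the fingers, y is the line along which they close (so a half turn about z gives the same grasp; the last joint's range is limited). The gripper opens to 87 mm and grips with 3 to 60 N. Pads are 19 mm wide; open, the fingers measure 117 mm over their backs; the gripper's body (75 mm by 190 mm) begins 51 mm behind the grasp point.
Start: joints at [-0.023, 0.332, -0.065, 1.46, 0.022, 1.35, -0.088], TCP at [0.625, 0, 0.231] pointing down, gripper open.
Joint ranges: [-2.6, 2.6], [-0.5, 2.12], [-1.47, 1.34], [0.16, 2.42], [-1.27, 4.41], [0.06, 2.06], [-2.6, 2.6]. Speed limits (rad/s): [2.22, 2.22, 2.79, 2.79, 3.14, 3.14, 3.14].

## Interface

Orientations are given as a unit quaternion [x, y, z, w].
In Python, from bench import r, vision gives the robot as it stands.
- The arm moves only by the tool drive_tool, never from a script. Its argument "series" is a list of rows, each a list of 2 entries, a list of its own where there are three numbers: the shift along the world's x, y, z in cm, then the turn about the world's z in degrees. A call has exactly 10 rows; each row shifts and turns the commanded pose from where the row before left it; what a row does not reach is not made up. A row lasts 1/8 s, in which the tool goes at most 62.5 mm and 10.7 degrees, less where a joint would pass 70% of its speed; a pose out of reach is approached as far as the arm can. A call with a gripper value outside its range is refused whole. "hand" is the closure, from 0 (fully open) to 1 (shut), set as the call begins (left out, the last holds). The fingers move at their own pace and stop on an object; "newtons" is the grip in N (left out, the last holds). Time passes only in rows, so rows that do not move let the fingers close, or fill a call up. It gives the time, the measured TCP pose, the force, the opening and the grip force at its end, in the units of the state.
- r.read_state(): the state, without advancing time (a new reading comes with each control period).
- vision.camera(name): name is "scene" or "top" or "wrist"; returns a dict with "color" (400x640x3 uint8, red, green, blue), "intrinsics" (3x3 intrinsics, pixels), "R" (3x3) and "t" (3): a world point X has camera coordinates R X + t; the wrist camera has in their place "mount" (4x4, takes a point from camera to tool coordinates, whose origin is the TCP and whose axes are the flange's). Camera axes: x right, y down, z forward; pixel columns grow to the right and rows downward; lengths in m; the calibration is good to about 2 mm. A picture is of the moment at which its call begins: read the wrist's pose just before it. There is no depth.
- r.close_job(): hands the job in; it is judged then, once.
The state is a dict: "time": time; "joint_positions": joint angles; "joint_vel": joint speeds; "joint_torque": joint torques, N m; "ee_pos": TCP position; "eef_rot": TCP orientation; "ft_force": force on the tool from outside, world axes, zero at the start; "torque": the same for the moment, N m; "width": finger opening in m; "grip_force": force on a finger pad.
Only numpy, scipy, OpenCV 4.12 (cv2) and the standard library are available. Lean on these libraries where they do the work, as an engineer would, in place of code of your own. Each camera call takes 0.05 s, during which the arm holds its last target. There are 200 camera calls.

## Working session

There is one attempt and no reset: what is moved stays moved. The work goes in short steps, Python scripts to look and compute and a tool call to move; the robot and the scene stay as the last step left them, time stands still between calls to the robot, and variables do not carry over. Pictures are saved under pics/ and viewed, at most 10 in all, crops included, and the job is handed in when it is done.

Besides the shell and the picture viewer there is one more tool, called after "Request:" by a JSON object that holds its "name" and its "arguments", one argument or row to a line. drive_tool: Moves the arm, as the interface text tells. Its arguments: {"type":"object","properties":{"series":{"type":"array"},"hand":{"type":"number"},"newtons":{"type":"number"}},"required":["series"]}

```bash
mkdir -p pics; ls; cat > h.py <<'E'
import numpy as np, cv2, pickle
from bench import r, vision
def snap(n, f):
    s=r.read_state(); d=vision.camera(n); d=dict(d); d['s']=s
    cv2.imwrite(f'pics/{f}.png', d['color'][:,:,::-1]); pickle.dump(d,open(f'pics/{f}.pkl','wb')); return d
def load(f): return pickle.load(open(f'pics/{f}.pkl','rb'))
def ray(d,u,v):
    K=np.array(d['intrinsics']); q=np.linalg.inv(K)@[u,v,1]
    R=np.array(d['R']);t=np.array(d['t']); return -R.T@t, R.T@q
def onz(d,u,v,z):
    o,q=ray(d,u,v); return o+q*(z-o[2])/q[2]
def proj(d,X):
    p=np.array(d['intrinsics'])@(np.array(d['R'])@np.array(X)+np.array(d['t'])); return p[:2]/p[2]
E
python3 - <<'E'
from h import *
a=snap('top','top0'); b=snap('scene','sc0')
s=r.read_state(); print(s['ee_pos'],s['eef_rot'],s['time'],r.finger_overhang)
for d in(a,b): print(-np.array(d['R']).T@np.array(d['t']))
E
```

```text
pics
[ 6.24655324e-01 -4.55727685e-06  2.29855840e-01] [ 7.07103944e-01  7.07109332e-01 -4.68840903e-04 -4.29519192e-04] 0.1 0.008
[ 0.40030447 -0.10011147  1.30822983]
[ 0.13094091 -0.70778789  0.48248442]
```

View pics/top0.png

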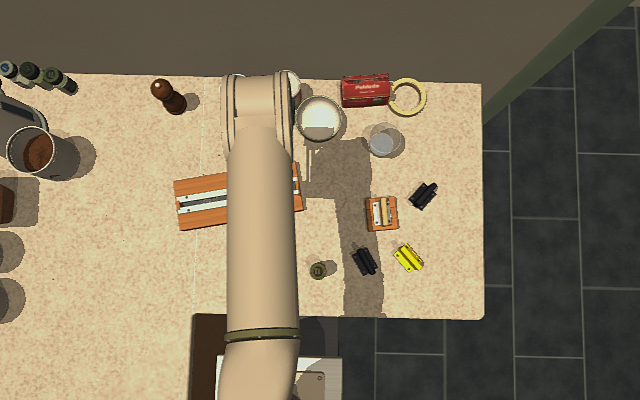

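View pics/sc0.png

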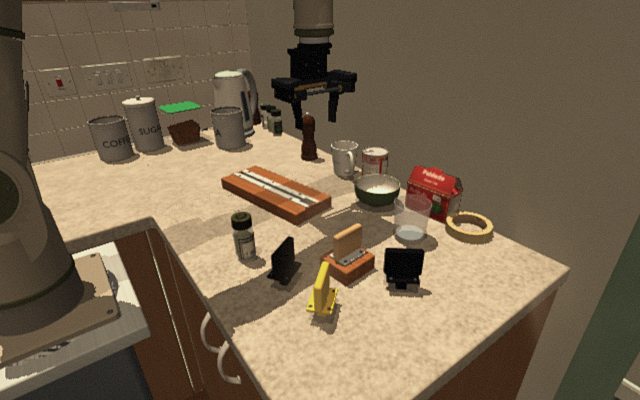

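The top view has the guide at (240,195), the glass at (383,141), the spice jar at (318,270) and the bowl at (320,119). Four things could be taken for the stop:
- black at (424,195)
- black at (364,262)
- yellow at (408,257)
- pale wooden plate in the wooden block at (381,213), which is the one I choose because it matches the description

I'll check it in one close crop, along with the guide's ends.

```bash
python3 - <<'E'
from h import *
a=load('top0');b=load('sc0')
I=a['color'][:,:,::-1]; J=b['color'][:,:,::-1]
f=lambda im,x,y,w,h,W,H: cv2.resize(im[y:y+h,x:x+w],(W,H),interpolation=cv2.INTER_CUBIC)
c=np.vstack([np.hstack([f(I,355,190,50,50,300,300),f(J,315,215,70,70,300,300)[:, :]]), f(J,215,160,120,60,600,300)])
c2=f(I,165,155,150,85,600,340)
cv2.imwrite('pics/crop1.png',np.hstack([c[:300], ])); cv2.imwrite('pics/crop1.png',np.vstack([c[:300],c[300:]])[:600])
cv2.imwrite('pics/crop2.png',c2)
for z,p in [(0.034,(174,182)),(.034,(180,230)),(.034,(298,163)),(.034,(303,209)),(.088,(381,213)),(.034,(381,213)),(.09,(383,141)),(.1,(318,270)),(.06,(320,119))]: print(p,onz(a,*p,z).round(4))
E
```

```text
(174, 182) [0.5841 0.284  0.034 ]
(180, 230) [0.4614 0.2615 0.034 ]
(298, 163) [ 0.6417 -0.0328  0.034 ]
(303, 209) [ 0.5227 -0.0493  0.034 ]
(381, 213) [ 0.5124 -0.2424  0.088 ]
(381, 213) [ 0.5174 -0.2487  0.034 ]
(383, 141) [ 0.6919 -0.2452  0.09  ]
(318, 270) [ 0.3709 -0.092   0.1   ]
(320, 119) [ 0.7524 -0.087   0.06  ]
```

View pics/crop1.png

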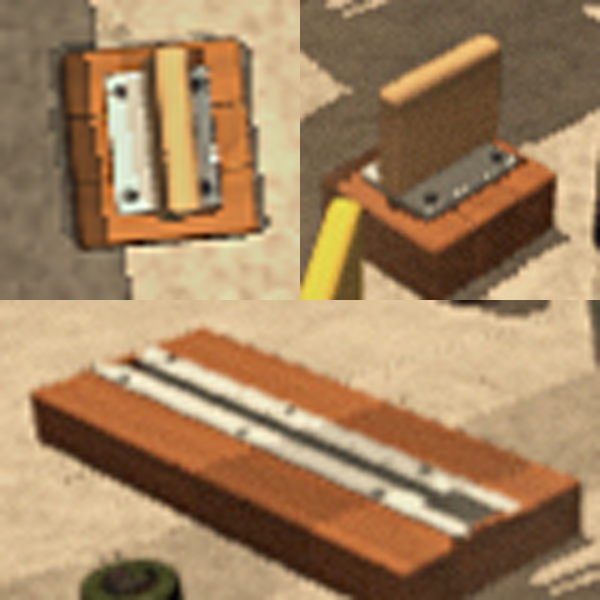

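View pics/crop2.png

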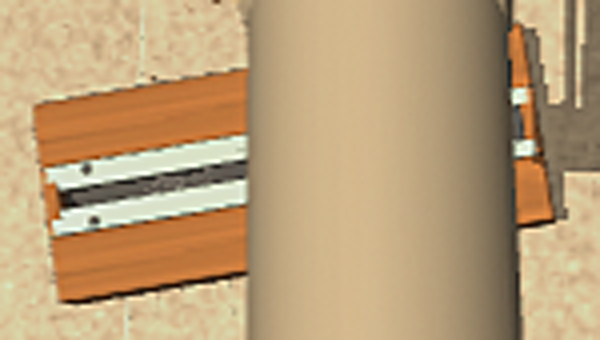

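The crop confirms the target: a pale wooden plate on a metal flange with screws, standing in the wooden block. Its plate centre is near top-view pixel (384.7,211.5). The guide's wide opening is at the end on the camera's right, around (301,187), so the stop is drawn towards world +y. I'll move above the stop now, turned to grip along its y.

Request:
{"name": "drive_tool", "arguments": {
  "series": [
    [[-1.2,-2.8,0],-9.5],
    [[-1.2,-2.8,0],-9.5],
    [[-1.2,-2.8,0],-9.5],
    [[-1.2,-2.8,0],-9.5],
    [[-1.2,-2.8,0],-9.5],
    [[-1.2,-2.8,0],-9.5],
    [[-1.2,-2.8,0],-9.5],
    [[-1.2,-2.8,0],-9.5],
    [[-1.2,-2.8,0],-9.5],
    [[0,0,0],0]
  ],
  "hand": 0,
  "newtons": 20
}}

```text
time: 1.35
ee_pos: [0.5155, -0.2546, 0.2304]
eef_rot: [0.999, 0.036, -0.0, 0.0]
ft_force: [0.4, 0.2, -0.5]
width: 0.0872
grip_force: 0.0
```

```bash
cat >> h.py <<'E'
from scipy.spatial.transform import Rotation as Ro
def wsnap(f):
    d=snap('wrist',f); T=np.eye(4); T[:3,:3]=Ro.from_quat(d['s']['eef_rot']).as_matrix(); T[:3,3]=d['s']['ee_pos']
    M=T@np.array(d['mount']); d['R']=M[:3,:3].T; d['t']=-M[:3,:3].T@M[:3,3]; pickle.dump(d,open(f'pics/{f}.pkl','wb')); return d
E
python3 - <<'E'
from h import *
w=wsnap('w0'); s=w['s']; print(s['time'],s['ee_pos'],s['eef_rot'],s['joint_positions'],s['ft_force'],s['width'])
print(w['mount']); t=snap('top','top1')
I=cv2.resize(t['color'][155:240,165:315,::-1],(600,340),interpolation=cv2.INTER_CUBIC)
cv2.imwrite('pics/wt.png',np.vstack([cv2.resize(w['color'][:,:,::-1],None,fx=.6,fy=.6)[:, :384],np.zeros((1,384,3),np.uint8)]))
cv2.imwrite('pics/topc.png',np.vstack([cv2.resize(w['color'][:,:,::-1],(416,260)).copy() if 0 else np.hstack([cv2.resize(w['color'][:,:,::-1],(416,260)),np.zeros((260,184,3),np.uint8)]),I]))
E
```

```text
1.35 [ 0.51551814 -0.25458753  0.23035545] [ 9.99337231e-01  3.63965491e-02 -4.55406162e-04  4.27727470e-04] [ 0.16078272  0.21982202  0.25510031  1.61212252 -0.05566748  1.31737494
 -1.07399385] [ 0.40499758  0.19618075 -0.45986319] 0.08722707698916987
[[ 1.72138366e-03 -9.57022988e-01 -2.90006962e-01  8.09478101e-02]
 [ 9.99998383e-01  1.49655318e-03  9.97028063e-04 -1.13581965e-04]
 [-5.20167934e-04 -2.90008209e-01  9.57024016e-01 -1.54912124e-01]
 [ 0.00000000e+00  0.00000000e+00  0.00000000e+00  1.00000000e+00]]
```

View pics/topc.png

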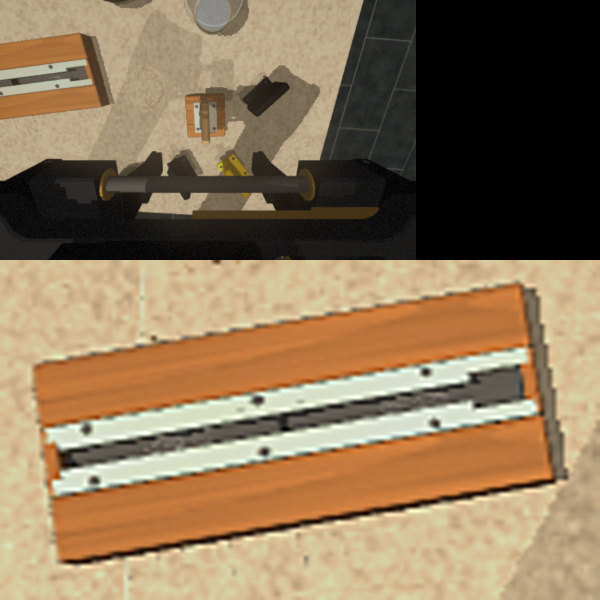

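The wrist view (upper) shows the stop in its block near full-resolution (315,192), with the pads on either side of it. The top view (lower) shows the whole guide, with its wide opening at crop (500,385) and a small dark spot in the slit at (285,422). Next I'll measure the guide with masks and the plate in two views.

```bash
python3 - <<'E'
from h import *
t=load('top1');a=load('top0');w=load('w0')
def mask(d,box,lo,hi):
    m=np.zeros(d['color'].shape[:2],np.uint8);x,y,X,Y=box
    h=cv2.cvtColor(d['color'],cv2.COLOR_RGB2HSV); m[y:Y,x:X]=cv2.inRange(h,lo,hi)[y:Y,x:X]; return m
# guide
m=mask(t,(168,150,312,238),(5,140,120),(17,255,255)); m=cv2.morphologyEx(m,cv2.MORPH_OPEN,np.ones((3,3)))
ys,xs=np.nonzero(m); P=np.array([onz(t,u,v,.034)[:2] for u,v in zip(xs,ys)]).astype(np.float32)
print('guide',len(P),cv2.minAreaRect(P*1000))
print([onz(t,u,v,.034)[:2].round(4) for u,v in[(173.75,181.25),(295,161.25),(303.25,210),(180.5,230.25)]])
h=cv2.cvtColor(a['color'],cv2.COLOR_RGB2HSV); print(h[205:216:5,376:394].tolist())
h=cv2.cvtColor(w['color'],cv2.COLOR_RGB2HSV)
cv2.imwrite('pics/wc.png',cv2.resize(w['color'][130:230,265:365,::-1],(600,600),interpolation=cv2.INTER_CUBIC))
E
```

```text
guide 4023 ((554.8287353515625, 119.35208892822266), (128.43746948242188, 317.7489013671875), 11.112712860107422)
[array([0.586 , 0.2848]), array([ 0.6461, -0.025 ]), array([ 0.5201, -0.05  ]), array([0.4608, 0.2602])]
[[[19, 54, 198], [21, 50, 221], [19, 69, 177], [16, 114, 112], [15, 143, 84], [15, 142, 192], [19, 132, 223], [22, 117, 220], [23, 118, 220], [19, 132, 230], [17, 127, 168], [19, 58, 93], [24, 35, 139], [22, 49, 131], [13, 167, 202], [13, 178, 213], [13, 176, 207], [13, 177, 205]], [[24, 44, 214], [19, 53, 213], [20, 49, 222], [18, 74, 158], [16, 128, 100], [14, 136, 86], [18, 135, 216], [22, 119, 223], [23, 116, 219], [21, 124, 223], [16, 143, 200], [16, 79, 132], [22, 40, 141], [24, 35, 155], [15, 82, 103], [13, 183, 183], [13, 178, 196], [13, 175, 192]], [[47, 22, 230], [24, 45, 215], [20, 52, 217], [19, 68, 175], [16, 110, 111], [15, 137, 84], [15, 139, 141], [19, 128, 217], [23, 115, 221], [23, 121, 220], [18, 137, 226], [16, 131, 169], [19, 48, 142], [21, 42, 141], [26, 46, 190], [12, 137, 188], [13, 188, 186], [13, 178, 203]]]
```

View pics/wc.png

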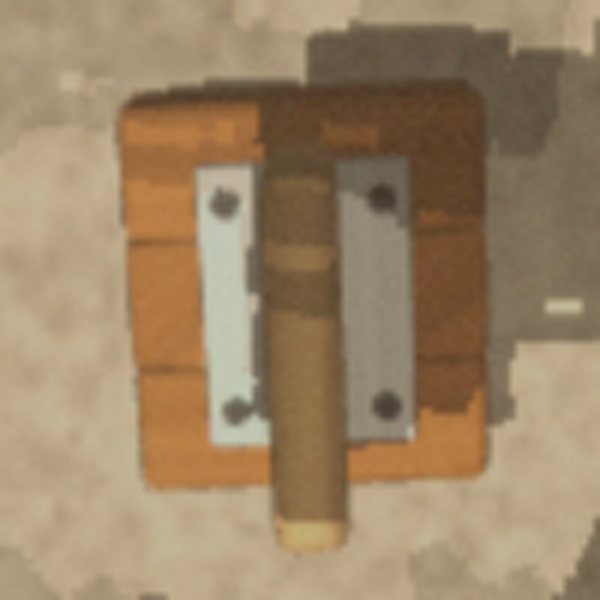

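The close crop shows the stop's metal flange with corners at about (195,165), (410,157), (413,438) and (210,446), and the plate running up its middle from (300,160) to (312,550). I'll project these onto the flange's top plane.

```bash
python3 - <<'E'
from h import *
w=load('w0');a=load('top0')
c=lambda x,y:(265+x/6-.4,130+y/6-.4)
F=np.array([onz(w,*c(*p),.040)[:2] for p in[(195,165),(410,157),(413,438),(210,446)]]); print('flange',F.round(4),F.mean(0))
B=np.array([onz(w,*c(*p),.034)[:2] for p in[(122,105),(482,90),(486,475),(148,488)]]); print('stand',B.round(4),B.mean(0))
for Q in(F,B):
  d=Q[0]+Q[1]-Q[2]-Q[3]; e=Q[0]+Q[3]-Q[1]-Q[2]; print(np.degrees([np.arctan2(d[1],d[0]),np.arctan2(-e[0],e[1])]),np.hypot(*d)/2,np.hypot(*e)/2)
P=np.array([onz(w,*c(*p),.095)[:2] for p in[(275,545),(348,540),(262,190),(337,190)]]); print('plate',P.round(4))
f=lambda x,y:(355+x/6-.4,190+y/6-.4)
A=np.array([onz(a,*f(*p),.095)[:2] for p in[(155,50),(186,47),(196,208),(168,212)]]);print('top plate',A.round(4),A.mean(0))
A=np.array([onz(a,*f(*p),.040)[:2] for p in[(107,75),(207,66),(217,206),(120,216)]]);print('top flange',A.round(4),A.mean(0))
R=Ro.from_quat(w['s']['eef_rot']).as_matrix(); print(R)
E
```

```text
flange [[ 0.5464 -0.2265]
 [ 0.5512 -0.2699]
 [ 0.4919 -0.2759]
 [ 0.4869 -0.2328]] [ 0.51908244 -0.25129144]
stand [[ 0.5566 -0.2106]
 [ 0.5651 -0.2837]
 [ 0.4828 -0.293 ]
 [ 0.4743 -0.2196]] [ 0.51971904 -0.25173202]
[5.90579254 6.4959295 ] 0.05975297216040637 0.043505067556225505
[6.33206718 6.59095048] 0.08278933651092846 0.07377175576755068
plate [[ 0.4863 -0.2482]
 [ 0.4882 -0.2614]
 [ 0.5509 -0.2417]
 [ 0.5519 -0.2545]]
top plate [[ 0.5487 -0.2398]
 [ 0.5502 -0.2524]
 [ 0.4847 -0.2571]
 [ 0.4828 -0.2458]] [ 0.51660565 -0.24878291]
top flange [[ 0.5442 -0.2259]
 [ 0.5491 -0.2683]
 [ 0.4896 -0.2731]
 [ 0.4844 -0.2321]] [ 0.51681729 -0.24985775]
[[ 9.97350168e-01  7.27452427e-02 -8.79073059e-04]
 [ 7.27444635e-02 -9.97350217e-01 -8.88038396e-04]
 [-9.41344274e-04  8.21737545e-04 -9.99999219e-01]]
```

Request:
{"name": "drive_tool", "arguments": {
  "series": [
    [[0.25,0.35,0],2],
    [[0,0,-3],0],
    [[0,0,-3],0],
    [[0,0,-3],0],
    [[0,0,-2.5],0],
    [[0,0,-2],0],
    [[0,0,-1.5],0],
    [[0,0,-1.2],0],
    [[0,0,-1],0],
    [[0,0,0],0]
  ]
}}

```text
time: 2.7
ee_pos: [0.5193, -0.2483, 0.0581]
eef_rot: [0.998, 0.057, -0.0, -0.0]
ft_force: [-1.0, -0.3, -0.1]
width: 0.0872
grip_force: 0.0
```

Request:
{"name": "drive_tool", "arguments": {
  "series": [
    [[0,0,0],0],
    [[0,0,0],0],
    [[0,0,0],0],
    [[0,0,0],0],
    [[0,0,0],0],
    [[0,0,0],0],
    [[0,0,0],0],
    [[0,0,0],0],
    [[0,0,0],0],
    [[0,0,0],0]
  ],
  "hand": 1,
  "newtons": 25
}}

```text
time: 3.95
ee_pos: [0.5195, -0.2486, 0.0586]
eef_rot: [0.998, 0.057, 0.0, 0.0]
ft_force: [-0.3, -0.3, -0.7]
width: 0.0139
grip_force: 25.0
```

Request:
{"name": "drive_tool", "arguments": {
  "series": [
    [[0,0,1],0],
    [[0,0,1.5],0],
    [[0,0,2],0],
    [[0,0,2.5],0],
    [[0,0,3],0],
    [[1,4,0],1.5],
    [[1.5,5,0],1.5],
    [[1.5,5,0],1.5],
    [[0.5,3,0],0],
    [[0,0,0],0]
  ]
}}

```text
time: 5.2
ee_pos: [0.5651, -0.0751, 0.1596]
eef_rot: [0.995, 0.098, 0.001, -0.0]
ft_force: [-0.3, -0.6, -1.6]
width: 0.0139
grip_force: 25.0
```

```bash
python3 - <<'E'
from h import *
w=wsnap('w1'); s=w['s']; print(s['time'],s['ee_pos'],s['eef_rot'],s['ft_force'],s['width'],s['grip_force'])
cv2.imwrite('pics/w1c.png',w['color'][:,:,::-1])
E
```

```text
5.2 [ 0.56511866 -0.07509341  0.15958832] [ 9.95157366e-01  9.82920527e-02  5.34240803e-04 -4.51394980e-04] [-0.25552492 -0.58666521 -1.62244788] 0.01393742777599923 25.00005770707503
```

View pics/w1c.png

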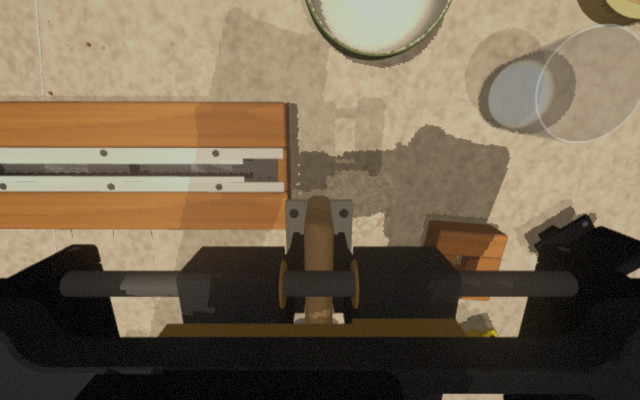

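The wrist view shows the guide nearly parallel to the image rows, with its wide opening at x 243–281 and y 158–182 and its end edge at x≈287. The held stop's flange has its far corners at (287,202) and (352,200). I'll measure the opening and the stop in this same view.

```bash
python3 - <<'E'
from h import *
w=load('w1'); g=cv2.cvtColor(w['color'],cv2.COLOR_RGB2GRAY).astype(int)
I=w['color']
print('row profile x=262',g[90:240,262].tolist()); print('x=180',g[140:200,180].tolist()); print('x=60',g[140:200,60].tolist())
print('rows169',g[169,230:300].tolist()); print('row120',g[120,275:300].tolist()); print('row215',g[215,278:362].tolist()); print('row204',g[204,278:362].tolist())
print('col296',g[190:240,296].tolist()); print('col343',g[190:240,346].tolist())
E
```

```text
row profile x=262 [152, 152, 156, 155, 153, 153, 154, 153, 153, 153, 151, 132, 101, 98, 106, 112, 110, 114, 120, 125, 124, 122, 122, 120, 117, 121, 118, 115, 111, 113, 112, 113, 112, 116, 115, 115, 113, 114, 113, 112, 112, 115, 113, 112, 111, 108, 109, 107, 111, 113, 116, 116, 118, 119, 118, 116, 109, 97, 153, 178, 182, 182, 182, 183, 181, 180, 181, 179, 146, 102, 84, 84, 84, 84, 84, 84, 83, 85, 86, 89, 86, 89, 83, 87, 83, 85, 86, 83, 76, 81, 83, 95, 151, 174, 181, 180, 180, 180, 179, 178, 175, 158, 117, 103, 105, 108, 113, 118, 122, 117, 121, 117, 118, 111, 109, 107, 108, 110, 110, 111, 113, 110, 111, 114, 111, 107, 111, 110, 106, 104, 106, 107, 110, 110, 116, 116, 113, 115, 112, 122, 143, 152, 151, 152, 152, 150, 148, 144, 148, 147]
x=180 [137, 137, 134, 135, 134, 125, 111, 107, 184, 195, 195, 196, 195, 195, 195, 196, 196, 196, 196, 194, 196, 194, 194, 176, 123, 101, 96, 97, 96, 98, 91, 87, 82, 67, 62, 75, 124, 186, 195, 196, 195, 194, 193, 194, 192, 194, 194, 193, 192, 195, 189, 155, 127, 128, 132, 136, 136, 137, 136, 134]
x=60 [123, 125, 129, 131, 128, 120, 106, 114, 176, 188, 18
[... 1120 characters left out ...]
7, 95, 96, 94, 94, 96, 90, 94, 93, 76, 73, 72, 73, 75, 76, 74, 72, 74, 73, 76, 74, 73, 76, 76, 72, 74, 72, 69, 71, 71, 71, 72, 81, 97, 95, 100, 94, 95, 97, 95, 97, 98, 96, 93, 94, 95, 95, 96, 99, 101, 96, 99, 94, 95, 95, 107, 106, 109, 109, 113, 112, 108, 107, 104]
col296 [110, 109, 106, 109, 107, 107, 105, 107, 104, 86, 83, 91, 96, 100, 95, 98, 96, 96, 96, 76, 58, 49, 48, 47, 51, 47, 52, 72, 92, 98, 96, 94, 95, 94, 96, 93, 95, 92, 95, 93, 94, 96, 55, 30, 34, 37, 32, 34, 32, 38]
col343 [122, 122, 119, 121, 118, 118, 122, 117, 117, 96, 80, 90, 93, 92, 99, 94, 96, 99, 94, 80, 60, 52, 49, 50, 49, 53, 58, 87, 94, 96, 91, 96, 95, 94, 94, 92, 95, 97, 94, 96, 93, 95, 93, 94, 91, 94, 92, 89, 89, 87]
```

```bash
python3 - <<'E'
from h import *
w=load('w1'); s=w['s']; yaw=2*np.arcsin(.0983)
p1,p2=onz(w,60,169.4,.034),onz(w,262,169.9,.034); d=p1-p2; th=np.arctan2(-d[0],d[1]); print('guide yaw',np.degrees(th),'tool yaw',np.degrees(yaw))
ey=np.array([-np.sin(th),np.cos(th)]); ex=np.array([np.cos(th),np.sin(th)])
mid=p2[:2]
for n,u in(('lip start',243),('end wall',277.5),('guide end',285.5)): q=onz(w,u,169.9,.034)[:2]; print(n,q, (q-mid)@ey)
end=onz(w,285.5,120,.034)[:2]; e=(end-mid)@ey
ent=mid+ey*(e+.027); print('entry from end',ent)
ent2=mid+ey*((onz(w,243,169.9,.034)[:2]-mid)@ey-.017); print('entry from lip',ent2)
print('outer',onz(w,262,102,.034)[:2],onz(w,262,230,.034)[:2], [(onz(w,262,v,.034)[:2]-mid)@ex for v in(101.5,229.5)])
z=s['ee_pos'][2]-.0516
for zz,v in((z+.033,201.3),(z+.027,199)):
  L,R=onz(w,285,v,zz)[:2],onz(w,353,v,zz)[:2]; c=(L+R)/2-.030*np.array([np.cos(yaw),np.sin(yaw)]); print('stop',c,np.linalg.norm(L-R),'minus tcp',c-s['ee_pos'][:2], 'yaw',np.degrees(np.arctan2(-(L-R)[0],(L-R)[1])))
E
```

```text
guide yaw 11.239913134532122 tool yaw 11.2825706212041
lip start [0.57896547 0.00476159] 0.019070531642034698
end wall [ 0.58579994 -0.02918491] -0.01555701499444113
guide end [ 0.58738467 -0.03705623] -0.023586257883519396
entry from end [ 0.58235751 -0.01206236]
entry from lip [ 0.58232585 -0.01190305]
outer [ 0.64653334 -0.00488372] [ 0.51828845 -0.02307438] [np.float64(0.06478668223182181), np.float64(-0.0644104842514116)]
stop [ 0.56383906 -0.07587709] 0.043638915447061735 minus tcp [-0.0012796  -0.00078369] yaw 11.38504370317438
stop [ 0.56363203 -0.0759279 ] 0.04503649907372011 minus tcp [-0.00148663 -0.00083449] yaw 11.384905208665925
```

Request:
{"name": "drive_tool", "arguments": {
  "series": [
    [[0.6,2,0],0],
    [[0.6,2,0],0],
    [[0.65,2.4,0],0],
    [[0,0,-1.2],0],
    [[0,0,-1.2],0],
    [[0,0,-1.2],0],
    [[0,0,-1.2],0],
    [[0,0,-0.8],0],
    [[0,0,-0.6],0],
    [[0,0,0],0]
  ]
}}

```text
time: 6.5
ee_pos: [0.5828, -0.0145, 0.0962]
eef_rot: [0.995, 0.096, -0.0, 0.0]
ft_force: [-0.1, 0.7, -1.5]
width: 0.0142
grip_force: 25.0
```

```bash
python3 - <<'E'
from h import *
w=wsnap('w2'); s=w['s']; print(s['time'],s['ee_pos'],s['eef_rot'],s['ft_force'],s['width'],s['grip_force'])
cv2.imwrite('pics/w2c.png',cv2.resize(w['color'][80:260,200:440,::-1],(800,600),interpolation=cv2.INTER_CUBIC))
E
```

```text
6.5 [ 0.58284964 -0.01448414  0.09622976] [ 9.95394659e-01  9.58613462e-02 -2.71808901e-04  2.40426775e-05] [-0.13044971  0.66937004 -1.53185938] 0.014164555066058895 24.999981396831572
```

View pics/w2c.png

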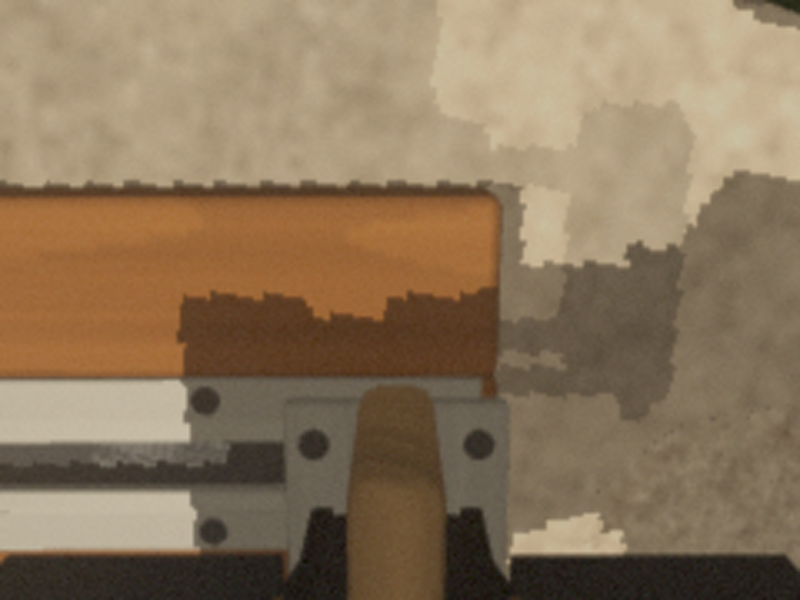

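The crop shows the flange over the opening. Its left and right edges are at 285 and 508 and its far edge is at rows 398–405. The slit spans rows 443–488, the lips' outer edges are at rows 378 and 551, the wide part starts at column 230, and the guide ends at column 498. I'll compute the offset from these.

```bash
python3 - <<'E'
from h import *
w=load('w2'); s=w['s']; c=lambda x,y:(200+x*.3-.35,80+y*.3-.35)
yaw=2*np.arcsin(.0959); th=np.radians(11.24)
ey=np.array([-np.sin(th),np.cos(th)]); ex=np.array([np.cos(th),np.sin(th)])
P=lambda x,y,z: (lambda q: np.array([q@ex,q@ey]))(onz(w,*c(x,y),z)[:2])
slit=(P(150,443,.034)[0]+P(150,488,.034)[0])/2; lip=(P(150,378,.034)[0]+P(150,551,.034)[0])/2
print('slit x',slit,'lip x',lip,'upper edge',P(150,190,.034)[0]-.065)
print('yaw check lip edge',P(20,378,.034)[0]-P(450,378,.034)[0])
y1=P(230,465,.034)[1]-.017; y2=P(498,250,.034)[1]+.027; print('entry y',y1,y2)
z=s['ee_pos'][2]-.0516
for zz,v in((z+.033,405),(z+.027,398)):
  L,R=P(285,v,zz),P(508,v,zz); m=(L+R)/2; print('stop x,y',m[0]-.030,m[1],'w',L[1]-R[1])
R,L=P(479,444,z+.033),P(313,444,z+.033); print('screws mid',(L+R)/2)
t=s['ee_pos'][:2]; print('tcp',t@ex,t@ey, 'yaw',np.degrees(yaw), 'ex',ex,'ey',ey)
E
```

```text
slit x 0.5689412203106794 lip x 0.5686029268572326 upper edge 0.5700692165691112
yaw check lip edge 0.00026436139253194213
entry y -0.10429212381787488 -0.12458467427338088
stop x,y 0.5675195340100916 -0.1282072773666296 w 0.04291441222834502
stop x,y 0.5671608104906685 -0.12821195379557207 w 0.044298798813674975
screws mid [ 0.58958026 -0.12809085]
tcp 0.5688469498336834 -0.12781487918078724 yaw 11.00624507066077 ex [0.98081932 0.19491914] ey [-0.19491914  0.98081932]
```

Request:
{"name": "drive_tool", "arguments": {
  "series": [
    [[0.08,0.32,0],0.2],
    [[0,0,0],0],
    [[0,0,-0.3],0],
    [[0,0,-0.3],0],
    [[0,0,-0.2],0],
    [[0,0,-0.2],0],
    [[0,0,-0.2],0],
    [[0,0,-0.2],0],
    [[0,0,0],0],
    [[0,0,0],0]
  ]
}}

```text
time: 7.8
ee_pos: [0.5839, -0.0113, 0.0826]
eef_rot: [0.995, 0.098, 0.0, 0.0]
ft_force: [-0.3, -0.2, -2.5]
width: 0.0141
grip_force: 25.0
```

Request:
{"name": "drive_tool", "arguments": {
  "series": [
    [[0,0,-0.2],0],
    [[0,0,-0.2],0],
    [[0,0,-0.2],0],
    [[0,0,-0.15],0],
    [[0,0,-0.15],0],
    [[0,0,-0.15],0],
    [[0,0,-0.1],0],
    [[0,0,0],0],
    [[0,0,0],0],
    [[0,0,0],0]
  ]
}}

```text
time: 9.05
ee_pos: [0.5838, -0.0113, 0.0711]
eef_rot: [0.995, 0.098, 0.0, 0.0]
ft_force: [-0.3, -0.3, -1.9]
width: 0.0141
grip_force: 25.0
```

Step 1 geometry looks met, with the foot about 4 mm above the floor. Before drawing it along, I'll check the existing pictures for how dark the slit is, as a hint of where the notch is.

```bash
python3 - <<'E'
from h import *
th=np.radians(11.24); ey=np.array([-np.sin(th),np.cos(th)]); ex=np.array([np.cos(th),np.sin(th)])
w=load('w1'); t=load('top1'); C=np.array([.5823,-.012])+.133*ey; Ct=np.array([.5797,-.012])+.133*ey
im={'w':cv2.cvtColor(w['color'],cv2.COLOR_RGB2GRAY),'t':cv2.cvtColor(t['color'],cv2.COLOR_RGB2GRAY)}
print(C)
for y in range(-112,124,4):
    o=[]
    for n,d,c in(('w',w,C),('t',t,Ct)):
        q=[proj(d,[*(c+ey*y/1000+ex*x/1000),.034 if 0 else .015]) for x in(-2,0,2)]
        o.append([int(cv2.remap(im[n],np.float32([[p[0]]]),np.float32([[p[1]]]),1)[0,0]) for p in q])
    print(y,o)
E
```

```text
[0.55637575 0.11844897]
-112 [[86, 87, 85], [155, 80, 85]]
-108 [[89, 84, 96], [140, 92, 84]]
-104 [[86, 86, 98], [120, 82, 84]]
-100 [[91, 89, 101], [149, 76, 88]]
-96 [[114, 110, 119], [148, 77, 95]]
-92 [[107, 108, 110], [144, 92, 82]]
-88 [[99, 108, 119], [135, 93, 90]]
-84 [[92, 101, 112], [169, 100, 87]]
-80 [[88, 93, 114], [162, 97, 91]]
-76 [[86, 89, 101], [145, 94, 87]]
-72 [[91, 90, 97], [122, 82, 93]]
-68 [[99, 96, 100], [135, 78, 106]]
-64 [[108, 108, 105], [139, 77, 98]]
-60 [[123, 129, 129], [162, 99, 93]]
-56 [[119, 120, 138], [139, 90, 95]]
-52 [[92, 97, 108], [137, 65, 84]]
-48 [[96, 98, 109], [138, 83, 84]]
-44 [[93, 96, 109], [152, 100, 83]]
-40 [[94, 96, 108], [142, 82, 84]]
-36 [[95, 95, 108], [141, 71, 85]]
-32 [[95, 98, 109], [136, 83, 84]]
-28 [[95, 96, 108], [112, 83, 85]]
-24 [[100, 97, 110], [135, 73, 86]]
-20 [[94, 96, 109], [144, 74, 84]]
-16 [[93, 97, 109], [140, 89, 85]]
-12 [[95, 95, 110], [114, 81, 85]]
-8 [[89, 91, 104], [135, 66, 88]]
-4 [[87, 88, 104], [148, 68, 86]]
0 [[74, 68, 95], [140, 80, 78]]
4 [[57, 60, 80], [114, 76, 83]]
8 [[57, 59, 79], [
[... 300 characters left out ...]
04], [153, 82, 84]]
48 [[94, 94, 102], [150, 99, 83]]
52 [[93, 92, 104], [128, 72, 85]]
56 [[108, 101, 124], [168, 71, 90]]
60 [[105, 101, 119], [153, 99, 91]]
64 [[102, 98, 118], [150, 98, 88]]
68 [[110, 97, 107], [151, 90, 96]]
72 [[102, 103, 112], [175, 77, 85]]
76 [[102, 100, 109], [157, 114, 110]]
80 [[98, 108, 116], [164, 125, 103]]
84 [[122, 107, 112], [153, 92, 102]]
88 [[112, 113, 118], [150, 82, 93]]
92 [[118, 107, 114], [169, 107, 91]]
96 [[119, 118, 120], [164, 106, 86]]
100 [[105, 116, 119], [151, 86, 110]]
104 [[89, 89, 103], [146, 74, 83]]
108 [[80, 88, 102], [151, 96, 83]]
112 [[85, 86, 102], [152, 98, 84]]
116 [[81, 86, 100], [150, 60, 85]]
120 [[85, 85, 100], [146, 73, 84]]
```

Request:
{"name": "drive_tool", "arguments": {
  "series": [
    [[0,0,-0.1],0],
    [[0,0,-0.1],0],
    [[0,0,-0.1],0],
    [[0,0,-0.1],0],
    [[0,0,-0.1],0],
    [[0,0,0],0],
    [[0,0,0],0],
    [[0,0,0],0],
    [[0,0,0],0],
    [[0,0,0],0]
  ]
}}

```text
time: 10.3
ee_pos: [0.5839, -0.0113, 0.0666]
eef_rot: [0.995, 0.098, 0.0, 0.0]
ft_force: [-2.8, 0.9, 5.4]
width: 0.0141
grip_force: 25.0
```

Contact with the floor at TCP z=0.0666, as expected. Both views show a dark spot in the slit near guide y ≈ 0 to +12 mm, so the notch is probably there. I'll lift 1 mm, draw the stop quickly to short of that place, then press lightly and go slowly.

Request:
{"name": "drive_tool", "arguments": {
  "series": [
    [[0,0,0.1],0],
    [[-0.08,0.39,0],0],
    [[-0.16,0.78,0],0],
    [[-0.16,0.79,0],0],
    [[-0.16,0.78,0],0],
    [[-0.15,0.79,0],0],
    [[-0.16,0.78,0],0],
    [[-0.08,0.39,0],0],
    [[0,0,0],0],
    [[0,0,0],0]
  ]
}}

```text
time: 11.55
ee_pos: [0.5744, 0.0353, 0.0671]
eef_rot: [0.995, 0.097, 0.0, 0.0]
ft_force: [-0.3, 0.0, -2.2]
width: 0.0139
grip_force: 25.0
```

Request:
{"name": "drive_tool", "arguments": {
  "series": [
    [[-0.08,0.39,0],0],
    [[-0.16,0.79,0],0],
    [[-0.16,0.79,0],0],
    [[-0.16,0.79,0],0],
    [[-0.16,0.79,0],0],
    [[-0.16,0.79,0],0],
    [[-0.16,0.79,0],0],
    [[-0.16,0.79,0],0],
    [[0,0,0],0],
    [[0,0,0],0]
  ]
}}

```text
time: 12.8
ee_pos: [0.5624, 0.0946, 0.0671]
eef_rot: [0.995, 0.097, 0.0, 0.0]
ft_force: [0.6, -0.1, -2.2]
width: 0.0139
grip_force: 25.0
```

Request:
{"name": "drive_tool", "arguments": {
  "series": [
    [[0,0,-0.07],0],
    [[0,0,0],0],
    [[-0.02,0.1,0],0],
    [[-0.02,0.1,0],0],
    [[-0.02,0.1,0],0],
    [[-0.02,0.1,0],0],
    [[-0.02,0.1,0],0],
    [[-0.02,0.1,0],0],
    [[-0.02,0.1,0],0],
    [[0,0,0],0]
  ]
}}

```text
time: 14.05
ee_pos: [0.5611, 0.102, 0.0665]
eef_rot: [0.995, 0.098, 0.0, 0.0]
ft_force: [0.7, -3.2, 4.2]
width: 0.0142
grip_force: 25.0
```

Request:
{"name": "drive_tool", "arguments": {
  "series": [
    [[-0.02,0.1,0],0],
    [[-0.02,0.1,0],0],
    [[-0.02,0.1,0],0],
    [[-0.02,0.1,0],0],
    [[-0.02,0.1,0],0],
    [[-0.02,0.1,0],0],
    [[-0.02,0.1,0],0],
    [[0,0,0],0],
    [[0,0,0],0],
    [[0,0,0],0]
  ]
}}

```text
time: 15.3
ee_pos: [0.5596, 0.109, 0.0665]
eef_rot: [0.995, 0.098, 0.0, 0.0]
ft_force: [1.1, -3.1, 5.5]
width: 0.0138
grip_force: 25.0
```

y ≈ −10 mm and still on the floor. From here I'll use steps of 3 mm.

Request:
{"name": "drive_tool", "arguments": {
  "series": [
    [[-0.02,0.1,0],0],
    [[-0.02,0.1,0],0],
    [[-0.02,0.1,0],0],
    [[-0.02,0.1,0],0],
    [[0,0,0],0],
    [[0,0,0],0],
    [[0,0,0],0],
    [[0,0,0],0],
    [[0,0,0],0],
    [[0,0,0],0]
  ]
}}

```text
time: 16.55
ee_pos: [0.5588, 0.113, 0.0665]
eef_rot: [0.995, 0.098, 0.0, 0.0]
ft_force: [-0.5, -4.1, 4.7]
width: 0.0141
grip_force: 25.0
```

Request:
{"name": "drive_tool", "arguments": {
  "series": [
    [[-0.02,0.1,0],0],
    [[-0.02,0.1,0],0],
    [[-0.02,0.1,0],0],
    [[0,0,0],0],
    [[0,0,0],0],
    [[0,0,0],0],
    [[0,0,0],0],
    [[0,0,0],0],
    [[0,0,0],0],
    [[0,0,0],0]
  ]
}}

```text
time: 17.8
ee_pos: [0.5581, 0.1161, 0.0664]
eef_rot: [0.995, 0.098, 0.0, -0.0]
ft_force: [0.6, -2.3, 5.5]
width: 0.0139
grip_force: 25.0
```

Request:
{"name": "drive_tool", "arguments": {
  "series": [
    [[-0.02,0.1,0],0],
    [[-0.02,0.1,0],0],
    [[-0.02,0.1,0],0],
    [[0,0,0],0],
    [[0,0,0],0],
    [[0,0,0],0],
    [[0,0,0],0],
    [[0,0,0],0],
    [[0,0,0],0],
    [[0,0,0],0]
  ]
}}

```text
time: 19.05
ee_pos: [0.5575, 0.1189, 0.0664]
eef_rot: [0.995, 0.098, 0.0, 0.0]
ft_force: [0.1, 0.5, -2.5]
width: 0.0135
grip_force: 25.0
```

The vertical force fell from +5.5 N to the bare weight, so the foot has lost the floor and is over the notch. I'll lower straight down a little and check.

Request:
{"name": "drive_tool", "arguments": {
  "series": [
    [[0,0,-0.03],0],
    [[0,0,-0.03],0],
    [[0,0,-0.04],0],
    [[0,0,-0.05],0],
    [[0,0,0],0],
    [[0,0,0],0],
    [[0,0,0],0],
    [[0,0,0],0],
    [[0,0,0],0],
    [[0,0,0],0]
  ]
}}

```text
time: 20.3
ee_pos: [0.5575, 0.1189, 0.0649]
eef_rot: [0.995, 0.098, 0.0, 0.0]
ft_force: [-0.5, -0.2, -1.3]
width: 0.014
grip_force: 25.0
```

Request:
{"name": "drive_tool", "arguments": {
  "series": [
    [[0,0,-0.1],0],
    [[0,0,-0.1],0],
    [[0,0,-0.1],0],
    [[0,0,-0.1],0],
    [[0,0,-0.1],0],
    [[0,0,-0.07],0],
    [[0,0,0],0],
    [[0,0,0],0],
    [[0,0,0],0],
    [[0,0,0],0]
  ]
}}

```text
time: 21.55
ee_pos: [0.5575, 0.119, 0.0592]
eef_rot: [0.995, 0.098, 0.0, 0.0]
ft_force: [0.3, -0.8, -2.4]
width: 0.014
grip_force: 25.0
```

Free so far. The last 0.6 mm is a very light touch-down, after which I release in small stages.

Request:
{"name": "drive_tool", "arguments": {
  "series": [
    [[0,0,-0.03],0],
    [[0,0,-0.03],0],
    [[0,0,-0.02],0],
    [[0,0,0],0],
    [[0,0,0],0],
    [[0,0,0],0],
    [[0,0,0],0],
    [[0,0,0],0],
    [[0,0,0],0],
    [[0,0,0],0]
  ]
}}

```text
time: 22.8
ee_pos: [0.5576, 0.1189, 0.0587]
eef_rot: [0.995, 0.098, 0.0, 0.0]
ft_force: [-2.9, -1.0, 5.7]
width: 0.0142
grip_force: 25.0
```

Flange is down: TCP z=0.0587 puts the stop origin at about 7.1 mm, with a light force. Releasing.

Request:
{"name": "drive_tool", "arguments": {
  "series": [
    [[0,0,0],0],
    [[0,0,0],0],
    [[0,0,0],0],
    [[0,0,0],0],
    [[0,0,0],0],
    [[0,0,0],0],
    [[0,0,0],0],
    [[0,0,0],0],
    [[0,0,0],0],
    [[0,0,0],0]
  ],
  "hand": 0.4
}}

```text
time: 24.05
ee_pos: [0.5575, 0.1189, 0.0584]
eef_rot: [0.995, 0.098, 0.0, 0.0]
ft_force: [0.2, -0.4, 0.6]
width: 0.0521
grip_force: 0.0
```

Request:
{"name": "drive_tool", "arguments": {
  "series": [
    [[0,0,0.5],0],
    [[0,0,1],0],
    [[0,0,2],0],
    [[0,0,2],0],
    [[0,0,2],0],
    [[0,0,2],0],
    [[0,0,2],0],
    [[0,0,0],0],
    [[0,0,0],0],
    [[0,0,0],0]
  ]
}}

```text
time: 25.3
ee_pos: [0.557, 0.1188, 0.1725]
eef_rot: [0.995, 0.098, -0.001, 0.0]
ft_force: [-0.6, -0.5, -1.0]
width: 0.0525
grip_force: 0.0
```

```bash
python3 - <<'E'
from h import *
w=wsnap('w3'); s=w['s']; print(s['time'],s['ee_pos'],s['ft_force'],s['width'])
b=snap('scene','sc3')
cv2.imwrite('pics/fin.png',np.vstack([cv2.resize(w['color'][40:240,120:520,::-1],(600,300)),cv2.resize(b['color'][130:230,200:400,::-1],(600,300),interpolation=cv2.INTER_CUBIC)]))
E
```

```text
25.3 [0.55704847 0.11878741 0.17253059] [-0.59799368 -0.51224934 -0.99445285] 0.052460583106358316
```

View pics/fin.png

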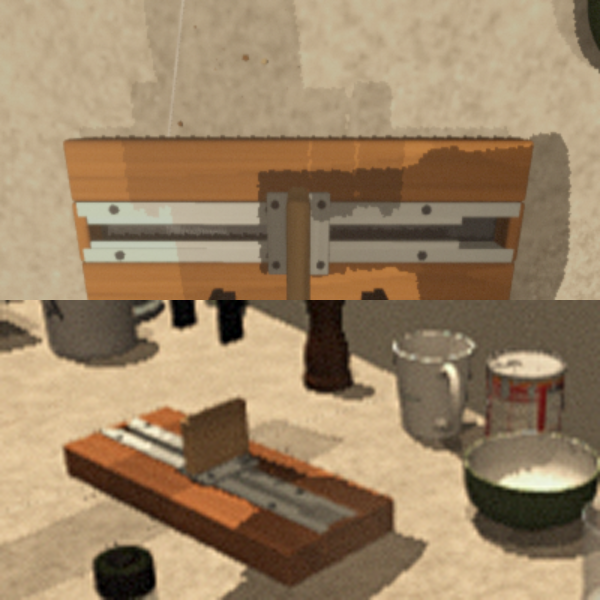

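The stop stands upright at mid-guide with its flange flat on the lips: (298,232) in the wrist view and (215,450) in the scene view. The gripper is clear above it. Handing in.

```bash
python3 -c "
from bench import r
print(r.close_job())"
```

```text
the job is handed in; nothing more can be done
None
```

The stop's foot is in the notch at about mid-guide with its flange flat on the guide, it has been released with the gripper clear, and the job is handed in at about 25 s; no verdict came back.

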